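# Close the gas filter: cover nut by hand, then by wrench to the gauge

### The arm

A 6-joint arm with a two-finger parallel gripper is mounted at the origin on the work surface. World frame = base frame: x ahead of the robot, y to its left, z up, the work surface at z = 0. Lengths are in m, angles in rad, forces in N, time in s.
With the tool pointing down it reaches from about 0.275 to 0.725 m from the base axis. Payload 15.9 kg.
Tool frame: the origin (TCP) lies at the very end of the fingers, on their centre line; the grasp point (between the pads) lies ctrl.tcp_to_grasp behind it (ctrl.tcp_to_grasp is the distance from the TCP to the grasp point, in m); z points along the fingers, y is the line along which they close (so a half turn about z gives the same grasp; the last joint's range is limited). The gripper opens to 85 mm and grips with 20 to 120 N. Pads are 22 mm wide; open, the fingers measure 114 mm over their backs; the gripper's body (76 mm by 85 mm) begins 54 mm behind the grasp point. The pads swing forward as they close: fully open they stand 13 mm farther back than shut.
Start: joints at [-1.256, 0.213, -0.034, 1.323, 0, 1.571], TCP at [0.155, -0.475, 0.231] pointing down, gripper open.
Joint ranges: [-2.98, 2.98], [-0.74, 1.72], [-1.14, 1.35], [-2.1, 2.04], [-1.57, 1.44], [-3.14, 3.14]. Speed limits (rad/s): [1.89, 1.89, 2.39, 2.57, 3.14, 3.14].

### API

Orientations are given as a rotation vector (axis times angle).
In Python, from plant import ctrl, effector, optics, order, boxes_of, current_t, current_joint_pos, current_joint_vel, current_joint_efforts, current_position, current_ee_rot, current_contact_force, current_torque, current_finger_gap, current_gripper_force gives the robot as it stands. Calls block until the motion is done:
- ctrl.move_ptp(position, orientation): joint-space move of the TCP to a pose.
- ctrl.line_to(position, frame=None, speed=0.15, f_stop=None): straight line of the TCP; frame=None keeps the orientation; speed is the mean speed in m/s. With f_stop (N) it stops when the force on the tool has changed by that much, and returns True; else False.
- ctrl.set_joints(angles): joint-space move.
- effector.command_gripper(opening, force=None): finger opening in m; force is the grip in N (None keeps the last); returns when the fingers have stopped.
- ctrl.sleep(seconds).
- ctrl.ik(position, orientation): joint angles nearest the present ones, or None.
- optics.get_image(name): name is "scene" or "top"; returns the picture (384x512x3 uint8, red, green, blue); there is no depth.
- optics.get_calibration(name): a dict with "intrinsics" (3x3 intrinsics, pixels), "camera_from_world" (4x4, takes a point from world to camera coordinates). Camera axes: x right, y down, z forward; pixel columns grow to the right and rows downward; lengths in m; the calibration is good to about 2 mm. A picture is of the moment at which its call begins. get_calibration takes no time and is no camera call.
A pose or a line that the arm cannot do raises ctrl.MotionError and nothing moves.
- order.job_done(): hands the job in; it is judged then, once.
Trained networks look in the newest picture that a camera, given by its name, has taken for a name from the list of things; names that differ only in an ending like _2 or _b are one class to them, and where a whole thing is asked for, a point or a joint stands for the part that bears it (a point fixed in the world has none). Each returns a list of dicts, best first, with "conf" (0 to 1); they miss things now and then, are a little off and sometimes report something else, mostly with a low value. They report only what shows in the picture. A call takes as long as a camera call.
- boxes_of(camera, name): "at" ([column, row] in pixels, amid what is visible of it).
Readings, each from a call of its own:
- current_t(): time.
- current_joint_pos(): joint angles.
- current_joint_vel(): joint speeds.
- current_joint_efforts(): joint torques, N m.
- current_position(): TCP position.
- current_ee_rot(): TCP orientation.
- current_contact_force(): force on the tool from outside, world axes, zero at the start.
- current_torque(): the same for the moment, N m.
- current_finger_gap(): finger opening in m.
- current_gripper_force(): force on a finger pad.
Only numpy, scipy, OpenCV 4.12 (cv2) and the standard library are available. Lean on these libraries where they do the work, as an engineer would, in place of code of your own. Each camera call takes 0.05 s, during which the arm holds its last target. There are 200 camera calls.

### The job

The slanted gas filter has a new cartridge and its hex cover nut is still loose. Turn the nut clockwise with your fingers until you feel it bite and the gauge needle comes up to about the first, thin tick; then finish with the wrench that fits, until the needle stands between the two thick ticks, without overtightening. Lay the wrench flat back on the tool rest, across both bars, and leave everything else where it stands.

Things in the scene. Friction and masses are not known exactly. Their poses are not given: they have to be found in the camera images.
- nut: brass hex nut, captive on the slanted filter. 36 mm across flats, 36 mm high, 5 mm boss on top. Origin: centre of the hex; +z: its axis, outwards, 30 deg from vertical; +x square to a flat (one every 60 deg). Clockwise from outside (about -z) tightens. Turns in place; 0.5 N m friction holds it. Bites, unseen, 0.9 to 1.9 rad clockwise of the start; then a spring adds about 0.5 N m per rad
- filter: fixed filter stand: white base plate 250 x 130 x 16 mm, steel housing 68 mm wide leaning 30 deg to local -x, with a neck 29 mm wide and 37 mm long below the nut; gauge can 80 mm wide behind it. Origin: table level, 45 mm in local -x from the plate's centre; nut centre at (-18, 0, 167) mm, gauge face at (128, 0, 52) mm
- dial (a point): centre of the gauge's white face (72 mm wide, facing up, 52 mm over the table, at local +x of the filter, behind the housing). Axes as the filter's
- needle (a joint): angle (rad) of the black 30 mm needle on the dial, clockwise from above; 0 = rest, along the filter's local -y. Thin first tick at 0.45 (hand-tight), two thick ticks at 1.1 and 1.6: it belongs between them; past 1.85 is overtightened. It stays at 0 until the nut bites, then moves 2 rad per rad of nut, both ways, and stays when the nut is let go
- wrench: steel open-ended wrench that fits the nut: flat, 195 x 64.5 x 14 mm, 0.3 kg. Origin: underside of the handle at the grip point; +y to the jaw, +z up. Handle 22 mm wide, y = -80 to +67 mm. Jaw gap 38.5 mm across x, open to +y: two flats of the nut go parallel to y, nut axis at y = 95 mm (throat at 73). Lies in either place of the tool rest
- small_wrench: a like wrench, same length, jaw gap only 28 mm, 54 mm wide: too small for the nut; leave it
- rest: fixed tool rest: rubber plate 250 x 190 x 4 mm with two bars along local x (16 mm wide, tops 24 mm over the table) at local y = -55 and +50 mm. Origin: table level. The wrenches lie across both bars along local y, jaws to +y, at local x = +62 and -62 mm, undersides 24 mm over the table; fingers can reach round the handles between the bars
- flask_a: lying culture flask, 75 x 52 x 36 mm with a screw cap at local -x (100 mm in all); bystander, origin under its centre
- flask_b: the same kind of flask; bystander
- media_bottle: glass media bottle, 70 mm wide, 150 mm high; bystander
- beaker: glass beaker, 70 mm wide, 85 mm high; bystander
- tip_box: pipette tip box 120 x 85 x 72 mm; bystander
- cartridge: old filter cartridge standing, 52 mm wide, 78 mm high; bystander

How it is judged:
On the way, in this order (a step that is already met when the one before it is completed fails the run):
1. the fingers, on the nut, have turned it until it bites and the needle has lifted from rest (value of joint needle above 0.15 rad and contact force between the fingers and nut above 1 N), for 0.1 s.
2. the wrench, on the nut, has brought the needle between the two thick ticks (value of joint needle between 1.1 and 1.6 rad and contact force between wrench and nut above 0.3 N), for 0.1 s.
At the end, for the whole second after the job is handed in: Needle at 1.1 to 1.6 rad; the wrench at rest, flat (0.1 rad) across both bars, its origin within 50 mm along and 120 mm across of the rest's middle, 19 to 29 mm above the table; the other wrench and all bystanders within 40 mm of their start (value of joint needle between 1.1 and 1.6 rad and z of wrench in the frame of rest between 0.019 and 0.029 m and angle between wrench's own z axis and vertical below 0.1 rad and x of wrench in the frame of rest between -0.12 and 0.12 m and y of wrench in the frame of rest between -0.05 and 0.05 m and linear speed of wrench below 0.02 m/s and distance of each of small_wrench, flask_a, flask_b, media_bottle, beaker, tip_box, cartridge from where it was at the start of the episode below 0.04 m); the robot touches nothing.
It fails at once if the nut is overtightened: the needle goes beyond 1.85 rad (value of joint needle above 1.85 rad).
It fails at once if the fingers go on turning the nut beyond hand-tight, with the needle well past the first tick (0.8 rad) (value of joint needle above 0.8 rad and contact force between the fingers and nut above 1 N).
It fails at once if the other wrench or a bystander is pushed more than 50 mm or knocked over (distance of any of small_wrench, flask_a, flask_b, media_bottle, beaker, tip_box, cartridge from where it was at the start of the episode above 0.05 m or angle between any of small_wrench, flask_a, flask_b, media_bottle, beaker, tip_box, cartridge's own z axis and vertical above 0.6 rad).
It also fails if it takes over 72 s, if anything falls off the work surface, if the arm or the gripper's body presses on something with over 40 N, if the wrist force passes 120 N, or if a joint passes its speed limit or range.

## Working session

There is one attempt and no reset: what is moved stays moved. The work goes in short steps, each a Python script; the robot and the scene stay as the last script left them, time stands still between calls to the robot, and variables do not carry over. Pictures are saved under pics/ and viewed, at most 12 in all, crops included, and the job is handed in when it is done.

```bash
ls; mkdir -p pics; python3 - <<'E'
from plant import *
import cv2
for n in ("scene","top"):
    im=optics.get_image(n); cv2.imwrite(f"pics/{n}0.png",im[...,::-1])
    c=optics.get_calibration(n); print(n,c["intrinsics"].tolist(),c["camera_from_world"].round(4).tolist())
    for k in ["nut","filter","dial","wrench","small_wrench","rest","needle","flask_a","media_bottle","beaker","tip_box","cartridge"]:
        print(k,[(round(d["conf"],2),[round(float(v)) for v in d["at"]]) for d in boxes_of(n,k)])
print(ctrl.tcp_to_grasp,current_t(),current_ee_rot())
E
```

```text
pics
plant.py
scene [[423.84957651128616, 0.0, 250.8927007313177], [0.0, 423.84957651128616, 190.6041476256147], [0.0, 0.0, 1.0]] [[-0.8572, 0.5147, -0.019, 0.4822], [0.4126, 0.6642, -0.6234, -0.1667], [-0.3082, -0.5422, -0.7817, 1.5188], [0.0, 0.0, 0.0, 1.0]]
nut [(0.67, [246, 202]), (0.64, [233, 245])]
filter [(0.85, [232, 243])]
dial [(0.85, [233, 247])]
wrench [(0.66, [242, 152])]
small_wrench [(0.64, [210, 159])]
rest [(0.89, [228, 155])]
needle []
flask_a [(0.79, [274, 178]), (0.66, [172, 194]), (0.5, [232, 242])]
media_bottle [(0.71, [269, 319])]
beaker [(0.57, [270, 316]), (0.51, [170, 196]), (0.35, [242, 201])]
tip_box [(0.72, [354, 257])]
cartridge []
top [[426.1088773057164, 0.0, 259.7631678272211], [0.0, 426.1088773057164, 186.13281629615642], [0.0, 0.0, 1.0]] [[0.0124, -0.9998, 0.0131, 0.0163], [-0.995, -0.0136, -0.0991, 0.5771], [0.0993, -0.0118, -0.995, 1.2075], [0.0, 0.0, 0.0, 1.0]]
nut [(0.71, [242, 162]), (0.24, [289, 233])]
filter [(0.62, [237, 149]), (0.47, [356, 194])]
dial [(0.65, [239, 150])]
wrench []
small_wrench [(0.81, [349, 197])]
rest [(0.58, [358, 217])]
needle [(0.35, [340, 235])]
flask_a [(0.93, [290, 233]), (0.77, [328, 127])]
media_bottle [(0.64, [143, 139])]
beaker [(0.6, [386, 135])]
tip_box [(0.96, [155, 243]), (0.18, [384, 132])]
cartridge [(0.97, [132, 203]), (0.66, [239, 151])]
0.0187 1.3 [-3.10269034e+00 -4.92440929e-01 -6.80440910e-06]
```

```bash
python3 - <<'E'
import cv2
a=cv2.imread("pics/top0.png");cv2.imwrite("pics/top1.png",cv2.resize(a[90:300,100:420],None,fx=2.5,fy=2.5,interpolation=cv2.INTER_CUBIC))
a=cv2.imread("pics/scene0.png");cv2.imwrite("pics/scene1.png",cv2.resize(a[110:310,120:400],None,fx=2.8,fy=2.8,interpolation=cv2.INTER_CUBIC))
E
```

```text
(no output)
```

View pics/top1.png

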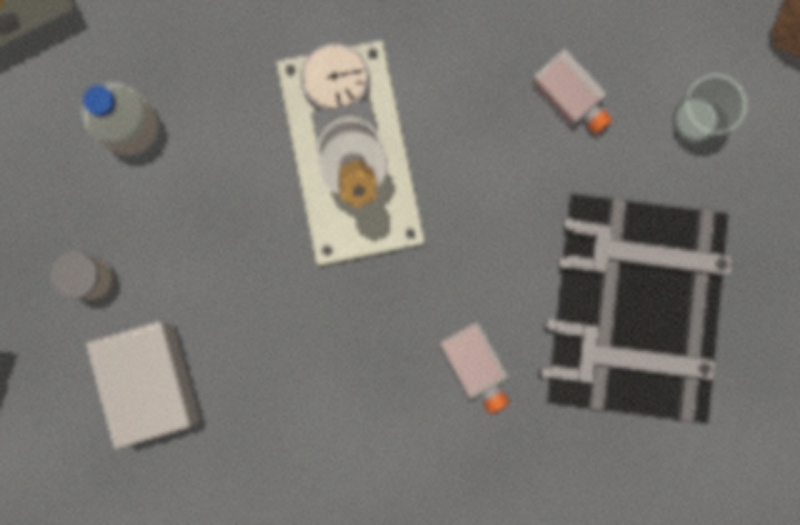

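View pics/scene1.png

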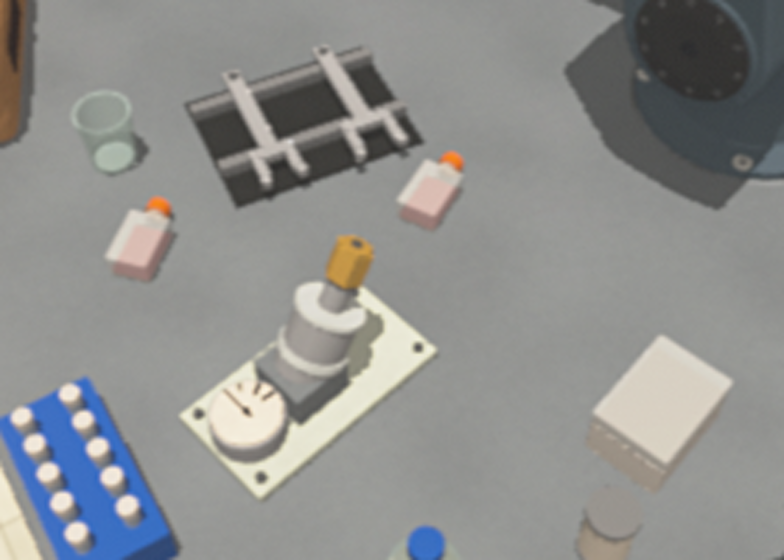

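The top crop shows the filter with its dial on the far side (needle pivot about crop (333,76)) and the nut leaning towards the robot at about (358,185). The rest is at right, and the nearer wrench (jaw rows 323–375) has the wider jaw, so that is the big one. I'll fit the filter and rest poses from corners in both views.

```bash
cat > h.py <<'E'
import numpy as np, cv2
from scipy.spatial.transform import Rotation as R
from scipy.optimize import least_squares
from plant import *
C={n:optics.get_calibration(n) for n in("scene","top")}
def proj(n,p):
    p=np.atleast_2d(p);M=C[n]["camera_from_world"];q=p@M[:3,:3].T+M[:3,3];q=q@np.array(C[n]["intrinsics"]).T
    return q[:,:2]/q[:,2:]
def world(pose,l):
    c,s=np.cos(pose[2]),np.sin(pose[2]);l=np.atleast_2d(l)
    return np.c_[pose[0]+c*l[:,0]-s*l[:,1],pose[1]+s*l[:,0]+c*l[:,1],l[:,2]]
def rv(Rm): return R.from_matrix(Rm).as_rotvec()
E
python3 - <<'E'
from h import *
top=lambda u,v:((u+.5)/2.5-.5+100,(v+.5)/2.5-.5+90)
sc=lambda u,v:((u+.5)/2.8-.5+120,(v+.5)/2.8-.5+110)
def fit(obs,x0):
    f=lambda p:np.concatenate([(proj(n,world(p,l))[0]-uv) for n,l,uv in obs])
    r=least_squares(f,x0,loss="soft_l1"); print(r.x.round(4)); print(f(r.x).reshape(-1,2).round(1).tolist()); return r.x
B=(-.0295,0,.1869);D=(.128,0,.052)
F=[("top",(.17,.065,.016),top(277,62)),("top",(.17,-.065,.016),top(383,42)),("top",(-.08,-.065,.016),top(424,243)),("top",(-.08,.065,.016),top(318,265)),
("top",D,top(335,76)),("top",B,top(358,189)),
("scene",(.17,-.065,.016),sc(180,415)),("scene",(.17,.065,.016),sc(262,497)),("scene",(-.08,.065,.016),sc(437,350)),("scene",D,sc(248,412)),("scene",B,sc(353,243))]
p=fit(F,[.5,0,.1])
Rr=[("top",(.125,.095,.004),top(570,195)),("top",(.125,-.095,.004),top(728,212)),("top",(-.125,-.095,.004),top(708,422)),("top",(-.125,.095,.004),top(548,402)),
("scene",(.125,-.095,.004),sc(185,105)),("scene",(.125,.095,.004),sc(237,207)),("scene",(-.125,.095,.004),sc(424,143)),("scene",(-.125,-.095,.004),sc(368,48))]
Rr=[(n,l,u) for n,l,u in Rr]
q=fit(Rr,[.5,-.25,0])
# wrench pose: points on top face z=.038: butt end centre (y=-.08), jaw tips
W=[("top",(0,-.08,.038),top(716,369)),("top",(-.030,.115,.038),top(545,374)),("top",(.030,.115,.038),top(553,325)),("scene",(0,-.08,.038),sc(322,47)),("scene",(.030,.115,.038),sc(361,155)),("scene",(-.030,.115,.038),sc(402,140))]
w=fit(W,[.45,-.25,0])
print("rest-frame wrench expected", world(q,(-.062,0,0)))
print("nut", world(p,(-.018,0,.167)))
np.savez("pose.npz",p=p,q=q,w=w)
for n in C:   # hex estimates: colour crop
    im=optics.get_image(n); u,v=proj(n,world(p,(-.018,0,.167)))[0].astype(int)
    cv2.imwrite(f"pics/nut_{n}.png",cv2.resize(im[v-25:v+25,u-25:u+25,::-1],None,fx=8,fy=8,interpolation=cv2.INTER_CUBIC)); print(n,u,v)
a=[cv2.imread(f"pics/nut_{n}.png") for n in C];cv2.imwrite("pics/nuts.png",np.hstack(a))
E
```

```text
[0.6398 0.0751 0.2194]
[[-0.9, -0.5], [-0.5, -1.1], [0.5, 0.1], [-0.6, 0.4], [-0.4, 0.1], [0.2, 1.0], [-0.7, -0.3], [-1.0, 0.2], [0.1, -0.8], [-0.7, -0.2], [1.5, -0.5]]
[ 0.5045 -0.2575 -0.1127]
[[-0.3, -0.8], [-0.2, 0.5], [-0.3, 0.7], [-0.8, 0.6], [-0.5, -0.3], [-0.5, 0.1], [-0.0, -0.8], [-2.5, -0.7]]
[ 0.4419 -0.2589 -0.1148]
[[-0.1, 0.4], [-0.6, 0.2], [-1.4, -1.1], [-1.3, -1.0], [-0.8, -0.9], [0.7, -1.2]]
rest-frame wrench expected [[ 0.44292896 -0.25052388  0.        ]]
nut [[0.62225496 0.07118598 0.167     ]]
scene 244 202
top 242 163
```

View pics/nuts.png

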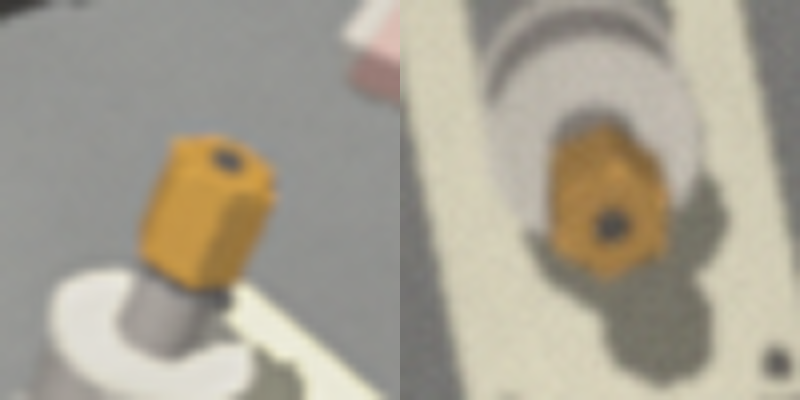

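The nut crops show the hex clearly, with one vertical edge at about crop (215,240) in the scene view. I'll refine its position and hex angle with a silhouette fit and check which poses the arm can reach.

```bash
python3 - <<'E'
from h import *
from scipy.ndimage import gaussian_filter
P=np.load("pose.npz");p=P["p"]
yaw=p[2]; c,s=np.cos(yaw),np.sin(yaw)
Ry=R.from_euler("y",-30,degrees=True).as_matrix()
N0=R.from_euler("z",yaw).as_matrix()@Ry   # nut frame without hex angle
print("axis",N0[:,2].round(3))
n0=world(p,(-.018,0,.167))[0]
im={}
for n in C:
    a=sum(optics.get_image(n).astype(float) for _ in range(4))/4; u,v=np.round(proj(n,n0)[0]).astype(int)
    cr=a[v-22:v+22,u-22:u+22]; im[n]=(cr[...,0]-cr[...,2],u-22,v-22)   # R-B
S=8
def render(n,x):
    _,u0,v0=im[n];o=n0+x[:3]
    t=x[3]+np.arange(6)*np.pi/3+np.pi/6; r=.018/np.cos(np.pi/6)
    pts=[np.c_[r*np.cos(t),r*np.sin(t),np.full(6,z)] for z in(-.018,.018)]
    m=np.zeros((44*S,44*S),np.uint8)
    a=np.linspace(0,6.283,24);rb=.0085
    for q in (np.vstack(pts),):
        uv=(proj(n,o+q@N0.T)-[u0,v0]+.5)*S
        cv2.fillConvexPoly(m,cv2.convexHull(np.round(uv*16).astype(np.int32)),255,cv2.LINE_8,4)
    m=m.astype(float).reshape(44,S,44,S).mean((1,3))/255
    return gaussian_filter(m,.8)
def cost(x):
    e=0
    for n in C:
        d=im[n][0]; m=render(n,x); A=np.c_[m.ravel(),np.ones(m.size)]
        w=np.clip(d,None,None).ravel(); sol,res,_,_=np.linalg.lstsq(A,w,rcond=None); e+=res[0]/np.var(w)/w.size
    return e+ (np.array(x[:3])@np.array(x[:3]))*100
from scipy.optimize import minimize
best=[]
for t0 in np.deg2rad(np.arange(-30,30,10)):
    r=minimize(cost,[0,0,0,t0],method="Nelder-Mead",options=dict(initial_simplex=np.array([0,0,0,t0])+np.vstack([np.zeros(4),np.diag([.003,.003,.003,.15])]),xatol=1e-4,fatol=1e-5))
    best.append((r.fun,r.x)); print(round(r.fun,4),(r.x[:3]*1000).round(1),np.rad2deg(r.x[3]).round(1))
x=min(best,key=lambda b:b[0])[1]; nut=n0+x[:3]; print(nut)
for n,uv in (("scene",(247.5,196.8)),("top",(243.5,166.1))): print(n,proj(n,nut+.023*N0[:,2]),uv)
np.savez("pose.npz",p=p,q=P["q"],w=P["w"],nut=nut,N0=N0,hex=x[3])
E
```

```text
axis [-0.488 -0.109  0.866]
0.2718 [ 0.6  0.  -0.5] -48.5
0.2718 [ 0.6 -0.  -0.4] 12.6
0.2714 [ 0.5 -0.1 -0.3] 10.7
0.2717 [ 0.7 -0.  -0.6] 12.4
0.2716 [ 0.5 -0.1 -0.5] 11.2
0.2713 [ 0.6 -0.  -0.4] 11.8
[0.62284812 0.0711841  0.16655206]
scene [[247.102748   196.16088659]] (247.5, 196.8)
top [[243.09629899 166.0780557 ]] (243.5, 166.1)
```

```bash
cat >> h.py <<'E'
import os
P=dict(np.load("pose.npz")); nut=P["nut"]; N0=P["N0"]; ax=N0[:,2]; G=ctrl.tcp_to_grasp
def tool(th):   # tool z along -nut axis, tool y at angle th about nut axis
    y=N0@[np.cos(th),np.sin(th),0]; return np.c_[np.cross(y,-ax),y,-ax]
def nutgrip(th,back=0.,out=.002): # TCP, rotvec : grasp point on nut centre + out, backed off along axis
    return nut+ax*(out+back-G), rv(tool(th))
def handle(a,flip,lift=0.,dy=0.,tcpz=0.):
    """wrench +y at angle a in nut plane; wrench origin 95 mm (minus dy) before nut axis; tcpz= TCP height rel. to wrench underside; underside at -7 mm of nut centre"""
    d=N0@[np.cos(a),np.sin(a),0]; o=nut-d*(.095+dy)+ax*(-.007+lift+tcpz)
    return o, rv(tool(a+(np.pi/2 if flip else -np.pi/2)))
E
python3 - <<'E'
from h import *
J=lambda q:None if q is None else np.round(q,2).tolist()
print("hex",P["hex"])
for k in range(6):
    th=P["hex"]+k*np.pi/3
    print("nut",k,[(lambda q:None if q is None else round(q[5],2))(ctrl.ik(*nutgrip(th-t))) for t in(0,.7,1.4,2.2)],[(ctrl.ik(*nutgrip(th-t,.09)) is not None) for t in(0,2.2)], J(ctrl.ik(*nutgrip(th))))
for deg in range(0,360,30):
  for f in(0,1):
    q=[ctrl.ik(*handle(np.deg2rad(deg),f)),ctrl.ik(*handle(np.deg2rad(deg),f,lift=.06))]
    if all(v is not None for v in q): print("wr",deg,f,J(q[0]),J(q[1]))
E
```

```text
hex 0.20543056212977318
nut 0 [np.float64(1.25), np.float64(1.95), np.float64(2.65), np.float64(-2.84)] [True, True] [0.08, 0.11, -0.53, 0.42, 0.07, 1.25]
nut 1 [np.float64(0.2), np.float64(0.9), np.float64(1.6), np.float64(2.4)] [True, True] [0.08, 0.11, -0.53, 0.42, 0.07, 0.2]
nut 2 [np.float64(-0.85), np.float64(-0.15), np.float64(0.55), np.float64(1.35)] [True, True] [0.08, 0.11, -0.53, 0.42, 0.07, -0.85]
nut 3 [np.float64(-1.9), np.float64(-1.2), np.float64(-0.5), np.float64(0.3)] [True, True] [0.08, 0.11, -0.53, 0.42, 0.07, -1.9]
nut 4 [np.float64(-2.94), np.float64(-2.24), np.float64(-1.54), np.float64(-0.74)] [True, True] [0.08, 0.11, -0.53, 0.42, 0.07, -2.94]
nut 5 [np.float64(2.29), np.float64(2.99), np.float64(-2.59), np.float64(-1.79)] [True, True] [0.08, 0.11, -0.53, 0.42, 0.07, 2.29]
wr 0 0 [0.05, -0.02, -0.77, 0.3, 0.08, 2.99] [0.04, -0.14, -0.74, 0.46, 0.09, 2.98]
wr 0 1 [0.05, -0.02, -0.77, 0.3, 0.08, -0.15] [0.04, -0.14, -0.74, 0.46, 0.09, -0.16]
wr 30 0 [-0.06, 0.02, -0.72, 0.33, 0.14, 2.38] [-0.08, -0.1, -0.68, 0.49, 0.15, 2.36]
wr 30 1 [-0.06, 0.02, -0.72, 0.33, 
[... 1076 characters left out ...]
240 0 [0.25, 0.14, -0.4, 0.51, -0.02, -1.02] [0.25, 0.05, -0.37, 0.63, -0.02, -1.02]
wr 240 1 [0.25, 0.14, -0.4, 0.51, -0.02, 2.12] [0.25, 0.05, -0.37, 0.63, -0.02, 2.12]
wr 270 0 [0.28, 0.08, -0.53, 0.43, -0.03, -1.52] [0.29, -0.02, -0.5, 0.57, -0.03, -1.51]
wr 270 1 [0.28, 0.08, -0.53, 0.43, -0.03, 1.62] [0.29, -0.02, -0.5, 0.57, -0.03, 1.63]
wr 300 0 [0.26, 0.03, -0.66, 0.36, -0.02, -2.06] [0.26, -0.09, -0.63, 0.51, -0.02, -2.06]
wr 300 1 [0.26, 0.03, -0.66, 0.36, -0.02, 1.08] [0.26, -0.09, -0.63, 0.51, -0.02, 1.08]
wr 330 0 [0.17, -0.01, -0.75, 0.31, 0.02, -2.66] [0.17, -0.14, -0.72, 0.47, 0.03, -2.66]
wr 330 1 [0.17, -0.01, -0.75, 0.31, 0.02, 0.48] [0.17, -0.14, -0.72, 0.47, 0.03, 0.48]
```

```bash
python3 - <<'E'
from h import *
th=P["hex"]+2*np.pi/3
effector.command_gripper(.07)
ctrl.move_ptp(*nutgrip(th,.09)); print(current_t())
print(ctrl.line_to(nutgrip(th)[0],speed=.08,f_stop=8))
print(current_position(),nutgrip(th)[0],current_contact_force())
effector.command_gripper(.03,30)
print(current_t(),"gap",current_finger_gap(),current_gripper_force(),"F tool",(tool(th).T@current_contact_force()).round(2),"M",(tool(th).T@current_torque()).round(3),current_joint_pos().round(3))
im=optics.get_image("scene");u,v=np.round(proj("scene",world(P["p"],(.128,0,.052)))[0]).astype(int)
a=cv2.resize(im[v-60:v+25,u-25:u+60,::-1],None,fx=4,fy=4,interpolation=cv2.INTER_CUBIC)
b=cv2.resize(im[v-20:v+20,u-20:u+20,::-1],(340,340),interpolation=cv2.INTER_CUBIC)
t=optics.get_image("top");u,v=np.round(proj("top",nut)[0]).astype(int)
cc=cv2.resize(t[v-60:v+25,u-42:u+43,::-1],(340,340))
cv2.imwrite("pics/grip.png",np.hstack([a[:,:],b])) ; cv2.imwrite("pics/grip2.png",cc)
E
```

```text
4.5333
False
[0.63116046 0.07296566 0.15267085] [0.63099796 0.07300139 0.15208944] [ 0.65306039  0.7928948  -0.23149698]
6.2 gap 0.03629009126100125 29.262631440069526 F tool [ 1.64 -0.6  -7.19] M [-0.281  0.685 -0.427] [ 0.081  0.109 -0.525  0.416  0.069 -0.85 ]
```

View pics/grip.png

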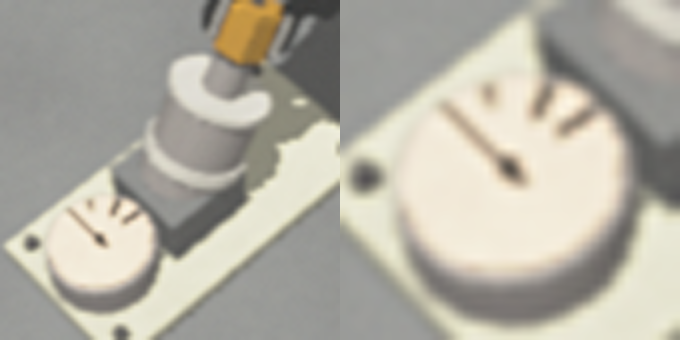

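The nut is gripped flat to flat (gap 36.3 mm). The dial shows in the scene camera with the needle at rest and the three ticks clear. Next is a needle reader, then I turn in steps.

```bash
cat >> h.py <<'E'
def needle(n="scene",k=2):
    im=sum(optics.get_image(n).astype(np.float32).sum(2) for _ in range(k))/k
    A=np.arange(-.4,2.2,.01); r=np.arange(.005,.0235,.001)
    loc=np.stack([.128-r[None]*np.sin(A)[:,None],-r[None]*np.cos(A)[:,None],np.full((len(A),len(r)),.053)],-1).reshape(-1,3)
    best=None
    for dx in np.arange(-.002,.0021,.001):
      for dy in np.arange(-.002,.0021,.001):
        uv=proj(n,world(P["p"],loc+[dx,dy,0])).astype(np.float32)
        v=cv2.remap(im,uv[:,:1],uv[:,1:],cv2.INTER_LINEAR).reshape(len(A),-1).mean(1)
        w=np.clip(np.median(v)-v-.5*(np.median(v)-v.min()),0,None); a=(A*w).sum()/w.sum()
        if best is None or v.min()<best[0]: best=(v.min(),a,np.median(v)-v.min())
    return round(float(best[1]),3),round(float(best[2]),1)
def turn(d):
    q=np.array(current_joint_pos()); q[5]+=d; ctrl.set_joints(q)
E
python3 - <<'E'
from h import *
print("rest",needle())
effector.command_gripper(.03,60)
print(current_finger_gap())
d=0
for s in [.4,.3]+[.2]*8:
    turn(s); d+=s; a,c=needle()
    print(round(d,2),current_t(),a,c,"gap",round(current_finger_gap(),4),"Mz",round(float(current_torque()@-ax),3),"F",np.linalg.norm(current_contact_force()).round(1),current_joint_pos()[5].round(3))
    if a>.08: break
E
```

```text
rest (-0.084, 152.8)
0.035810428281109995
0.4 7.1833 -0.084 152.7 gap 0.0355 Mz 0.375 F 3.7 -0.453
0.7 7.6667 -0.085 152.8 gap 0.0353 Mz 0.317 F 5.4 -0.157
0.9 8.075 -0.085 153.1 gap 0.0355 Mz 0.399 F 3.6 0.038
1.1 8.4833 -0.084 152.7 gap 0.0356 Mz 0.353 F 3.8 0.233
1.3 8.8917 -0.085 153.0 gap 0.0353 Mz 0.394 F 4.6 0.427
1.5 9.3 0.284 173.7 gap 0.0353 Mz 0.315 F 5.3 0.622
```

```bash
python3 - <<'E'
from h import *
turn(.05); print(needle(k=4),current_joint_pos()[5],current_gripper_force(),current_contact_force())
ctrl.sleep(.3)
Rt=R.from_rotvec(current_ee_rot()).as_matrix(); y=N0.T@Rt[:,1]; th=np.arctan2(y[1],y[0]); print("th",th, "tilt err",(N0.T@Rt[:,2]).round(4))
pos=np.array(current_position()); print("grip centre off nut (nut frame)",N0.T@(pos-ax*(.002-G)-nut))
effector.command_gripper(.07); print(needle(k=4))
ctrl.line_to(pos+ax*.10,speed=.15)
print(needle(k=4),needle("top"),current_t())
np.savez("pose.npz",**{**P,"th":th})
E
```

```text
(0.331, 151.2) 0.6701621237684646 64.34212553780526 [-1.92499584  3.61902047  2.22373764]
th 0.7791849992026781 tilt err [ 9.e-04  7.e-04 -1.e+00]
grip centre off nut (nut frame) [0.00040608 0.0002622  0.00059863]
(0.331, 151.9)
(0.332, 151.2) (0.361, 107.3) 11.8
```

```bash
cat >> h.py <<'E'
def restgrip(flip,z=.0145):
    q=P["q"];w=P["w"];yl=np.array([-np.sin(w[2]),np.cos(w[2]),0]);xl=np.array([np.cos(w[2]),np.sin(w[2]),0])
    pos=world(q,(-.062,-.0025,0))[0]; o=np.array([w[0],w[1],0]); pos=o+yl*((pos-o)@yl); pos[2]=z
    y=xl*(-1 if flip else 1); zz=np.array([0,0,-1.]); return pos,rv(np.c_[np.cross(y,zz),y,zz])
if "th" in P: A0=P["th"]+np.pi/6
E
python3 - <<'E'
from h import *
for f in(0,1):
    for nm,pz in (("rest",restgrip(f)),("up",restgrip(f,.2)),("pre",handle(A0,f,lift=.05,dy=.05)),("on",handle(A0,f)),("end",handle(A0-.6,f))):
        q=ctrl.ik(*pz); print(f,nm,np.round(pz[0],3),None if q is None else q.round(2))
f=0 if abs(ctrl.ik(*restgrip(0))[5])<abs(ctrl.ik(*restgrip(1))[5]) else 1
print("flip",f); np.savez("pose.npz",**{**P,"flip":f})
E
```

```text
0 rest [ 0.443 -0.253  0.014] [-0.52  0.38 -0.39  0.8   0.    1.17]
0 up [ 0.443 -0.253  0.2  ] [-0.52  0.24 -0.08  1.25  0.    1.17]
0 pre [ 0.6   -0.077  0.185] [-0.25  0.05 -0.49  0.55  0.23  1.43]
0 on [ 0.625 -0.022  0.148] [-0.12  0.11 -0.53  0.43  0.17  1.54]
0 end [ 0.578 -0.002  0.124] [-0.08  0.04 -0.68  0.35  0.15  2.17]
1 rest [ 0.443 -0.253  0.014] [-0.52  0.38 -0.39  0.8   0.   -1.98]
1 up [ 0.443 -0.253  0.2  ] [-0.52  0.24 -0.08  1.25  0.   -1.98]
1 pre [ 0.6   -0.077  0.185] [-0.25  0.05 -0.49  0.55  0.23 -1.71]
1 on [ 0.625 -0.022  0.148] [-0.12  0.11 -0.53  0.43  0.17 -1.6 ]
1 end [ 0.578 -0.002  0.124] [-0.08  0.04 -0.68  0.35  0.15 -0.97]
flip 0
```

```bash
python3 - <<'E'
from h import *
effector.command_gripper(.05)
ctrl.move_ptp(*restgrip(0,.2))
print(ctrl.line_to(restgrip(0,.08)[0],speed=.2),ctrl.line_to(restgrip(0)[0],speed=.08,f_stop=8),current_position(),current_t())
effector.command_gripper(.01,90)
print("gap",current_finger_gap(),current_gripper_force(),current_contact_force())
ctrl.line_to(restgrip(0,.2)[0],speed=.15)
print("gap",current_finger_gap(),current_contact_force(),current_torque(),current_t())
ims=[]
for n in C:
    im=optics.get_image(n);u,v=np.round(proj(n,np.array([.44,-.22,.21]))[0]).astype(int)
    v=max(v,45);ims.append(cv2.resize(im[v-45:v+45,u-45:u+45,::-1],(400,400),interpolation=cv2.INTER_CUBIC));print(n,u,v)
cv2.imwrite("pics/held.png",np.hstack(ims))
E
```

```text
False False [ 0.44287526 -0.25319218  0.01496995] 15.1417
gap 0.02019930609082996 88.47434878349304 [-2.45159115  2.07048807  9.59075861]
gap 0.02043153102586101 [ 0.09769696 -0.34075404 -2.95216856] [-0.01227582 -0.00173049  0.02487661] 16.9
scene 247 108
top 359 236
```

View pics/held.png

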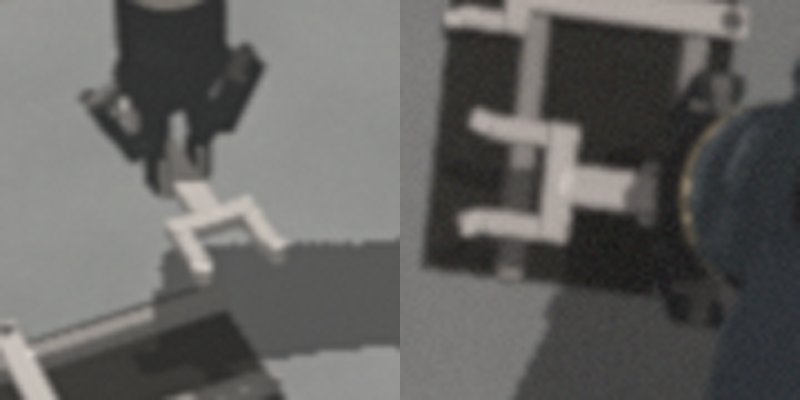

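```bash
python3 - <<'E'
from h import *
obs={"scene":((203+283)/2/4.4444+202,(275+250)/2/4.4444+63),"top":((475+468)/2/4.4444-90+314,(120+222)/2/4.4444+191)}
w=P["w"];yl=np.array([-np.sin(w[2]),np.cos(w[2]),0]);g=np.array(current_position())
for fwd in(.105,.109,.115,.12): print(fwd,[(proj(n,g+yl*fwd+[0,0,.0165])[0]-obs[n]).round(1) for n in obs])
tz=-.0095
ctrl.move_ptp(*handle(A0,0,lift=.05,dy=.05,tcpz=tz))
ctrl.line_to(handle(A0,0,dy=.05,tcpz=tz)[0],speed=.1)
print(current_t(),current_contact_force(),needle())
h=handle(A0,0,dy=-.014,tcpz=tz)[0]
s=ctrl.line_to(h,speed=.04,f_stop=6)
d=N0@[np.cos(A0),np.sin(A0),0]; print(s,"dist grip->nut along d",(nut-current_position())@d,current_contact_force()@N0,current_t(),needle())
E
```

```text
0.105 [array([-1.7, -1.2]), array([ 0.7, -0. ])]
0.109 [array([-1.2, -0.4]), array([-0.9, -0.2])]
0.115 [array([-0.4,  0.8]), array([-3.4, -0.5])]
0.12 [array([0.3, 1.8]), array([-5.4, -0.8])]
18.575 [-0.66857752 -0.29781927 -2.47790005] (0.331, 151.3)
True dist grip->nut along d 0.08845771160133041 [-0.42008932 -4.47797852 -1.06844123] 19.9583 (0.331, 151.2)
```

Contact came at 88.5 mm, where the throat should be (about 88 mm), so the jaw is fully on the nut. I back off 0.7 mm and turn.

```bash
python3 - <<'E'
from h import *
tz=-.0095; dy=.0892-.095
t=0
for s in [.06]*12:
    t+=s; pos,ro=handle(A0-t,0,dy=dy,tcpz=tz)
    ctrl.line_to(pos,ro,speed=.03)
    a,c=needle(); F=current_contact_force()@N0
    print(round(t,2),round(current_t(),2),a,c,F.round(1),"M",round(float(current_torque()@ax),2),round(current_finger_gap(),4))
    if a>1.02 or np.linalg.norm(F)>60: break
np.savez("pose.npz",**{**P,"t":t})
im=optics.get_image("scene");u,v=np.round(proj("scene",world(P["p"],(.128,0,.052)))[0]).astype(int)
cv2.imwrite("pics/n1.png",np.hstack([cv2.resize(im[v-20:v+20,u-20:u+20,::-1],(400,400),interpolation=cv2.INTER_CUBIC),cv2.resize(im[v-80:v+10,u-30:u+60,::-1],(400,400))]))
E
```

```text
0.06 20.44 0.331 151.2 [-1.1 -1.1 -3.4] M -0.03 0.0202
0.12 20.87 0.332 151.0 [ 2.   1.8 -3.3] M -0.18 0.0203
0.18 21.29 0.466 160.7 [ 4.7  2.5 -2.8] M -0.03 0.0204
0.24 21.72 0.528 163.3 [ 3.5  1.7 -2.4] M -0.01 0.0204
0.3 22.14 0.589 180.5 [ 3.8  1.3 -2.8] M -0.0 0.02
0.36 22.57 0.663 127.7 [ 4.1  1.2 -2.6] M 0.05 0.0198
0.42 22.99 0.774 191.5 [ 4.   1.4 -2.8] M 0.06 0.0207
0.48 23.42 0.85 152.3 [ 4.  -0.1 -3.5] M 0.08 0.02
0.54 23.84 1.059 211.9 [ 4.4  0.4 -2.4] M 0.13 0.0202
```

View pics/n1.png

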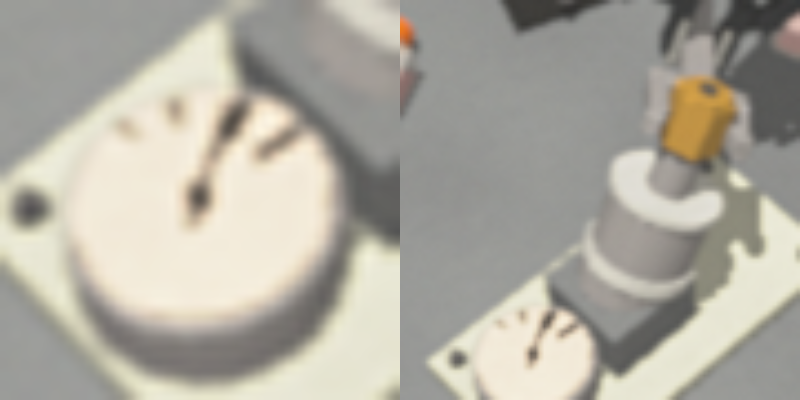

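The picture shows the needle on the first thick tick (crop (235,120)), with the second at (280,140). It needs about 0.12 rad more of nut.

```bash
python3 - <<'E'
from h import *
tz=-.0095; dy=.0892-.095; t=float(P["t"])
for s in [.05]*4:
    t+=s; pos,ro=handle(A0-t,0,dy=dy,tcpz=tz)
    ctrl.line_to(pos,ro,speed=.03)
    a,c=needle(k=3); F=current_contact_force()@N0
    print(round(t,2),round(current_t(),2),a,c,F.round(1),needle("top"))
    if a>1.21: break
ctrl.sleep(.3)
np.savez("pose.npz",**{**P,"t":t})
im=optics.get_image("scene");u,v=np.round(proj("scene",world(P["p"],(.128,0,.052)))[0]).astype(int)
cv2.imwrite("pics/n2.png",cv2.resize(im[v-20:v+20,u-20:u+20,::-1],(400,400),interpolation=cv2.INTER_CUBIC))
E
```

```text
0.59 24.34 1.121 185.1 [ 4.4  0.8 -3. ] (0.977, 130.1)
0.64 24.89 1.1 138.3 [ 3.8  0.7 -2.4] (1.014, 121.6)
0.69 25.44 1.165 193.2 [ 3.4 -0.3 -2.3] (1.125, 159.7)
0.74 25.99 1.172 216.0 [ 3.9 -1.3 -3.3] (1.165, 178.1)
```

View pics/n2.png

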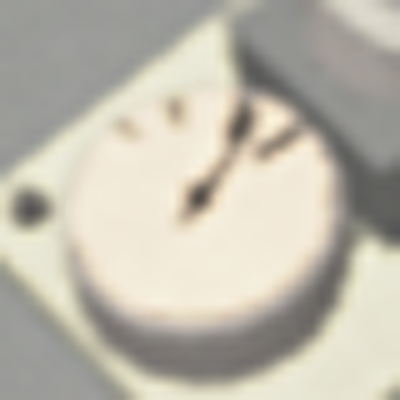

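```bash
python3 - <<'E'
from h import *
out=[]
for n in C:
    im=sum(optics.get_image(n).astype(np.float32) for _ in range(6))/6
    L=np.linspace(-.04,.04,400); X,Y=np.meshgrid(L,L)   # cols: local -y -> right? use col=local y reversed, row= local -x
    loc=np.c_[.128-Y.ravel(),-X.ravel(),np.full(X.size,.0525)]
    uv=proj(n,world(P["p"],loc)).astype(np.float32)
    r=cv2.remap(im,uv[:,0].reshape(400,400),uv[:,1].reshape(400,400),cv2.INTER_CUBIC)
    out.append(np.clip(r,0,255).astype(np.uint8)[...,::-1])
    g=r.sum(2); A=np.arange(-.3,2.2,.05)
    for rr in (.008,.012,.016,.020,.024,.028,.031):
        col=200+rr*5000*np.cos(A); row=200+rr*5000*np.sin(A)
        v=cv2.remap(g,col.astype(np.float32)[None],row.astype(np.float32)[None],cv2.INTER_LINEAR)[0]
        print(n,rr,((np.median(v)-v)/10).astype(int).tolist())
cv2.imwrite("pics/rect.png",np.hstack(out))
E
```

```text
scene 0.008 [-1, -1, -1, -1, -1, 0, 0, 0, 0, 0, 0, 0, 0, 0, 0, 0, 0, 0, 0, 0, 1, 2, 4, 6, 8, 11, 14, 17, 19, 21, 22, 22, 21, 19, 18, 15, 13, 11, 8, 6, 3, 1, 0, -1, -2, -2, -3, -3, -3, -4]
scene 0.012 [0, 0, 0, 0, 0, 0, 0, 0, 0, 0, 0, 0, 0, 0, 0, 0, -1, -1, -1, -1, -1, -1, 0, 0, 2, 3, 6, 9, 13, 17, 20, 21, 20, 18, 15, 12, 8, 5, 3, 0, 0, -1, -1, -1, -1, 0, 0, 0, 0, 0]
scene 0.016 [0, 0, 0, 0, 0, 0, 0, 0, 0, 0, 0, 0, 0, 0, 0, 0, 0, 0, 0, -1, -1, -1, -1, -2, -2, -1, 2, 5, 9, 14, 17, 18, 16, 14, 10, 7, 4, 2, 0, 0, 0, 0, 0, 0, 0, 0, 0, 0, 0, 0]
scene 0.02 [0, 0, 0, 0, 0, 0, 0, 0, 0, 0, 0, 0, 0, 0, 0, 0, 0, 0, 0, 0, 0, -1, -1, -2, 0, 2, 6, 13, 21, 27, 29, 26, 19, 13, 9, 9, 10, 12, 13, 12, 9, 5, 2, 0, 0, 0, 0, 0, 0, 0]
scene 0.024 [-1, -1, -1, -1, -1, -1, 0, 0, 0, -1, -1, -1, 0, 1, 2, 3, 3, 1, 0, -1, -1, -1, -2, -2, 0, 4, 14, 25, 36, 41, 40, 32, 22, 14, 9, 10, 16, 22, 26, 23, 15, 6, 1, 0, -2, -2, -1, -1, -1, -1]
scene 0.028 [-2, -3, -3, -2, 0, 2, 4, 2, 0, -2, -2, -2, 0, 3, 10, 14, 11, 5, 1, -2, -3, -3, -3, -2, -2, 2, 11, 23, 35, 40, 35, 24, 11, 3, 0, 0, 5, 17, 26, 26, 17, 6, 0, -3, -3, -2, -
[... 800 characters left out ...]
 0, 0, 0, 0, 0, 0, 0, 1, 3, 5, 9, 13, 18, 22, 24, 23, 21, 18, 14, 11, 11, 13, 13, 13, 12, 9, 6, 3, 0, 0, 0, 0, 0, 0, 0]
top 0.024 [-1, -1, -1, -1, -1, -1, -1, -1, -1, -1, -1, -1, 0, 0, 0, 1, 1, 0, 0, -1, -1, -1, 0, 1, 5, 9, 16, 24, 28, 29, 26, 21, 16, 11, 9, 10, 14, 19, 20, 18, 12, 7, 2, 0, -1, -1, -1, -1, -1, -1]
top 0.028 [-3, -3, -3, -2, -1, 0, 0, 0, -1, -2, -2, -1, 1, 4, 7, 8, 7, 4, 0, -1, -2, -3, -3, -1, 0, 4, 11, 20, 25, 25, 22, 17, 11, 5, 2, 4, 8, 15, 19, 17, 10, 4, 0, -2, -2, -3, -2, -2, -2, -2]
top 0.031 [-5, -4, -4, -2, 0, 1, 2, 0, -2, -3, -3, -3, 0, 3, 7, 9, 6, 1, -2, -3, -3, -4, -3, -3, -1, 2, 10, 17, 20, 18, 14, 9, 6, 2, 1, 3, 8, 14, 17, 13, 6, 0, -2, -3, -4, -4, -3, -2, -2, -3]
```

View pics/rect.png

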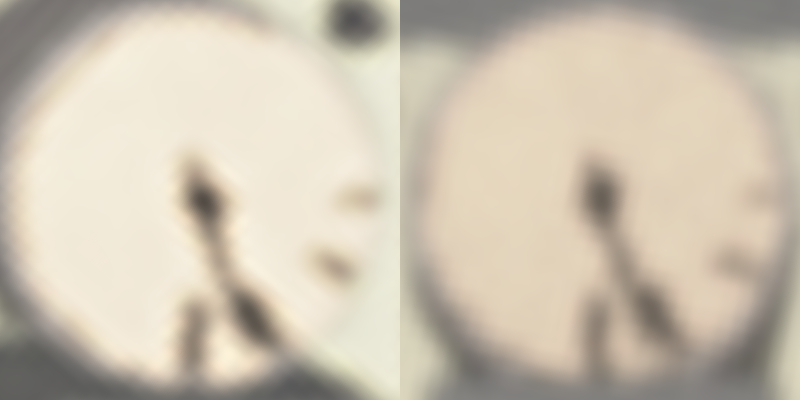

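Rectified dial: the ticks sit at 0, 0.46, 1.12 and 1.63, so the scale is good. The needle is at about 1.23, just inside the band. I'll nudge towards the middle, reading only the inner part of the needle so the ticks don't merge with it.

```bash
cat >> h.py <<'E'
def needle2(n="scene",k=4):
    im=sum(optics.get_image(n).astype(np.float32).sum(2) for _ in range(k))/k
    A=np.arange(-.4,2.4,.01); r=np.arange(.009,.0175,.001)
    loc=np.stack([.128-r[None]*np.sin(A)[:,None],-r[None]*np.cos(A)[:,None],np.full((len(A),len(r)),.0525)],-1).reshape(-1,3)
    uv=proj(n,world(P["p"],loc)).astype(np.float32)
    v=cv2.remap(im,uv[:,:1],uv[:,1:],cv2.INTER_LINEAR).reshape(len(A),-1).mean(1)
    d=np.median(v)-v; w=np.clip(d-.5*d.max(),0,None); return round(float((A*w).sum()/w.sum()),3)
E
python3 - <<'E'
from h import *
tz=-.0095; dy=.0892-.095; t=float(P["t"])
print(needle2(),needle2("top"))
for s in [.04]*4:
    t+=s; pos,ro=handle(A0-t,0,dy=dy,tcpz=tz)
    ctrl.line_to(pos,ro,speed=.03)
    a,b=needle2(),needle2("top"); print(round(t,2),round(current_t(),2),a,b,(current_contact_force()@N0).round(1))
    if a>1.32 or b>1.34: break
np.savez("pose.npz",**{**P,"t":t})
E
```

```text
1.246 1.238
0.78 28.11 1.276 1.283 [ 4.3 -1.8 -2.4]
0.82 28.77 1.364 1.372 [ 4.  -1.7 -3.5]
```

```bash
python3 - <<'E'
from h import *
tz=-.0095; dy=.0892-.095; t=float(P["t"])
for i in range(5):
    F=current_contact_force()@N0; print(round(t,2),F.round(1),needle2(k=2))
    if F[0]<.3: break
    t-=.04; ctrl.line_to(*handle(A0-t,0,dy=dy,tcpz=tz),speed=.03)
p=np.array(current_position())
print(ctrl.line_to(p+ax*.06,speed=.06,f_stop=15),current_contact_force()@N0)
print((current_position()-p)@ax,needle2(),needle2("top"),current_finger_gap(),current_t(),current_torque()@N0)
ims=[]
for n in C:
    im=optics.get_image(n);u,v=np.round(proj(n,nut+[-.02,-.03,.05])[0]).astype(int)
    ims.append(cv2.resize(im[v-45:v+45,u-45:u+45,::-1],(400,400),interpolation=cv2.INTER_CUBIC));print(n,u,v)
cv2.imwrite("pics/held2.png",np.hstack(ims))
E
```

```text
0.82 [ 4.  -1.7 -3.5] 1.364
0.78 [-0.  -1.5 -1.2] 1.364
False [-1.78294601 -0.2171186  -2.67968432]
0.059677763532636985 1.364 1.37 0.02040657922022732 30.7917 [-0.05515583  0.7603448   0.06048164]
scene 244 181
top 254 168
```

View pics/held2.png

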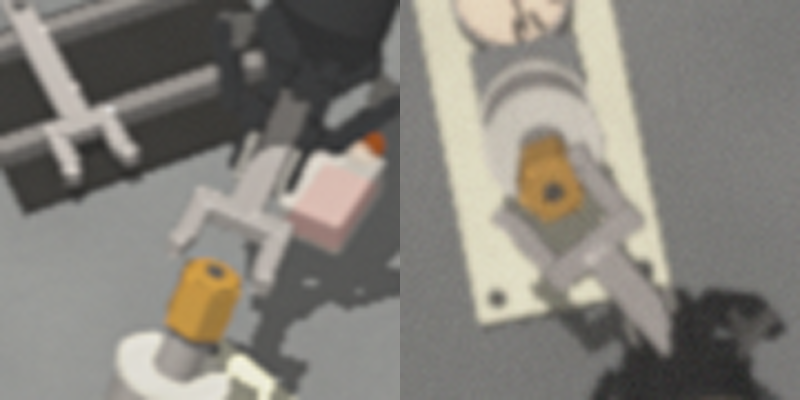

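The wrench is off the nut and the needle is unchanged at 1.36. The wrench has turned a little in the fingers (about the tool axis, so it is still flat); I'll compensate for that while placing it.

```bash
python3 - <<'E'
from h import *
p=np.array(current_position()); ctrl.line_to(p+[-.03,-.05,.05],speed=.15)
pos,ro=restgrip(0,.2); ro=(R.from_euler("z",-.15)*R.from_rotvec(ro)).as_rotvec()
ctrl.move_ptp(pos,ro); print(current_t(),current_torque(),current_contact_force())
for n in C:
    im=optics.get_image(n);u,v=np.round(proj(n,np.array([.44,-.22,.21]))[0]).astype(int);v=max(v,45)
    i=cv2.resize(im[v-45:v+45,u-45:u+45,::-1],(400,400),interpolation=cv2.INTER_CUBIC); out=i if n=="scene" else np.hstack([out,i])
cv2.imwrite("pics/place.png",out)
E
```

```text
32.4417 [ 0.01087597  0.02220962 -0.00348874] [-0.09306379  0.45886593 -3.37986049]
```

View pics/place.png

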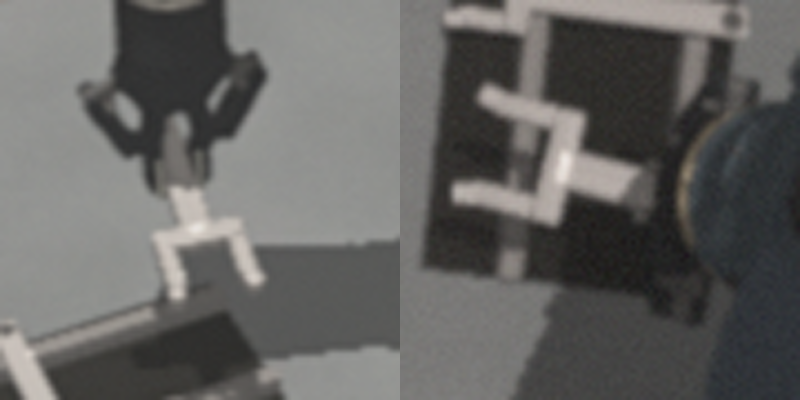

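Compared with the picture after pickup, the wrench is rotated by exactly my 0.15 rad, so it had not slipped. I'll place it with the original orientation.

```bash
python3 - <<'E'
from h import *
ctrl.move_ptp(*restgrip(0,.2))
ctrl.line_to(restgrip(0,.05)[0],speed=.15)
print(ctrl.line_to(restgrip(0,.0135)[0],speed=.03,f_stop=5),current_position(),current_contact_force(),current_t())
effector.command_gripper(.05); print(current_contact_force())
ctrl.line_to(restgrip(0,.2)[0],speed=.15)
ctrl.set_joints([-1.256,.213,-.034,1.323,0,1.571]); ctrl.sleep(.5)
print(needle2(),needle2("top"),current_t(),current_contact_force())
im=optics.get_image("top");a=cv2.resize(im[90:300,100:420,::-1],None,fx=1.9,fy=1.9,interpolation=cv2.INTER_CUBIC); cv2.imwrite("pics/final.png",a)
E
```

```text
True [ 0.4424976  -0.25302267  0.02633174] [0.10553822 0.15292992 8.69634135] 34.75
[ 0.52565989  0.06682228 -0.58243322]
1.363 1.372 38.7167 [-0.0602322  -0.11639246 -0.2286639 ]
```

View pics/final.png

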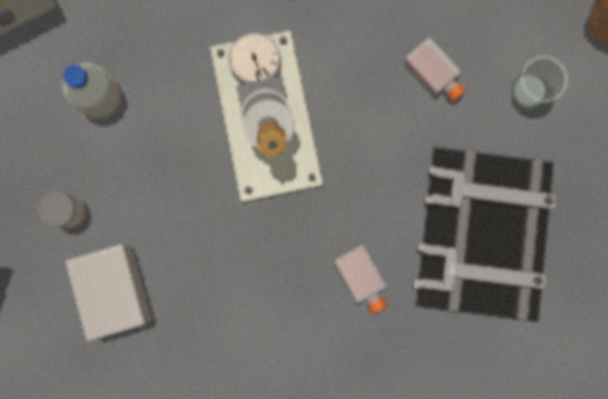

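The wrench lies across both bars in its old place (jaw tips (416,285) and (420,248), butt (541,281), matching the start). The needle reads 1.37, the bystanders are unmoved and the arm is clear, so I'm handing in.

```bash
python3 -c "
from plant import *
print(order.job_done())"
```

```text
the job is handed in; nothing more can be done
None
```

I handed the job in at about 39 s of robot time: the needle reads about 1.37 rad, between the thick ticks, and the wrench is back across both bars of the rest; I had no verdict back from the judging.

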